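Prime the metering pump

ROBOT

A 6-joint arm with a two-finger parallel gripper is mounted at the origin on a cart in front of the work surface, level with it; the furniture and walls round the work are solid. World frame = base frame: x ahead of the robot, y to its left, z up, the work surface at z = 0. Lengths are in m, angles in rad, forces in N, time in s.
With the tool pointing down it reaches from about 0.3 to 0.75 m from the base axis. Payload 8.5 kg.
Tool frame: the origin (TCP) lies midway between the tips of the shut fingers; the grasp point (between the pads) lies 19 mm behind it; x points along the fingers, z is the direction in which the jaws open and shut, and the axes are right-handed (so a half turn about x gives the same grasp; the last joint's range is limited). The gripper opens to 85 mm and grips with 20 to 120 N. Pads are 22 mm wide; open, the fingers measure 114 mm over their backs; the gripper's body (76 mm by 85 mm) begins 54 mm behind the grasp point. The pads swing forward as they close: fully open they stand 13 mm farther back than shut.
Start: joints at [-1.341, 0.381, 1.297, -0, 1.464, -0.215], TCP at [0.237, -0.496, 0.231] pointing down, gripper open.
Joint ranges: [-3.11, 3.11], [-0.89, 2.33], [0.22, 2.48], [-1.42, 4.56], [0.17, 2.85], [-2.88, 2.88]. Speed limits (rad/s): [2.39, 2.39, 3.14, 3.14, 3.14, 3.14].

INTERFACE

Orientations are given as a unit quaternion [w, x, y, z].
In Python, from workcell import goto, line_to, set_joints, move_gripper, sleep, inverse_kinematics, read_camera, camera_params, IKError, hand_in, cut_out, spot_point, read_t, read_joint_pos, read_qd, read_joint_torque, read_eef_pos, read_eef_rot, read_wrist_force, read_moment, read_gripper_width gives the robot as it stands. Calls block until the motion is done:
- goto(position, orientation): joint-space move of the TCP to a pose.
- line_to(position, rot=None, velocity=0.15, stop_force=None): straight line of the TCP; rot=None keeps the orientation; velocity is the mean speed in m/s. With stop_force (N) it stops when the force on the tool has changed by that much, and returns True; else False.
- set_joints(angles): joint-space move.
- move_gripper(opening, grasp_force=None): opening from 0.0 (shut) to 1.0 (fully open); grasp_force is the grip in N (None keeps the last); returns when the fingers have stopped.
- sleep(seconds).
- inverse_kinematics(position, orientation): joint angles nearest the present ones, or None.
- read_camera(name): name is "scene" or "top" or "wrist"; returns the picture (384x512x3 uint8, red, green, blue); there is no depth.
- camera_params(name): a dict with "vertical_fov" (degrees; the focal length in pixels is half the picture's height over the tangent of half this angle, whatever the lens; pixels are square), "cx", "cy" (the principal point, pixels), "T" (4x4, takes a point from camera to world coordinates). Camera axes: x right, y up, looking along -z (the intrinsics and any distortion apply to the point x, -y, -z); pixel columns grow to the right and rows downward; lengths in m; the calibration is good to about 2 mm. A picture is of the moment at which its call begins: read the wrist's pose just before it. camera_params takes no time and is no camera call; for the wrist camera it gives the pose at the moment of the call.
A pose or a line that the arm cannot do raises IKError and nothing moves.
- hand_in(): hands the job in, once; it reports no verdict.
Trained networks look in the newest picture that a camera, given by its name, has taken for a name from the list of things; names that differ only in an ending like _2 or _b are one class to them, and where a whole thing is asked for, a point or a joint stands for the part that bears it (a point fixed in the world has none). Each returns a list of dicts, best first, with "confidence" (0 to 1); they miss things now and then, are a little off and sometimes report something else, mostly with a low value. They report only what shows in the picture. A call takes as long as a camera call.
- cut_out(camera, label): "region" (384x512 bool, what is visible of it) and "location" ([row, column] in pixels, amid what is visible of it).
- spot_point(camera, label): "location" ([row, column] in pixels: a listed point, or the origin of a listed thing).
Readings, each from a call of its own:
- read_t(): time.
- read_joint_pos(): joint angles.
- read_qd(): joint speeds.
- read_joint_torque(): joint torques, N m.
- read_eef_pos(): TCP position.
- read_eef_rot(): TCP orientation.
- read_wrist_force(): force on the tool from outside, world axes, zero at the start.
- read_moment(): the same for the moment, N m.
- read_gripper_width(): opening from 0.0 (shut) to 1.0 (fully open).
Only numpy, scipy, OpenCV 4.12 (cv2) and the standard library are available. Lean on these libraries where they do the work, as an engineer would, in place of code of your own. Each camera call takes 0.05 s, during which the arm holds its last target.

TASK

Prime the metering pump: swing the red tab aside, lift out the cover plate it holds and lay it flat in the green tray without dropping it. Then push the orange plunger under it all the way down to its stop, hold it there for about a second, and let it come fully up again. Leave the tab aside and do not disturb the other things on the bench.

Things in the scene. Friction and masses are not known exactly. Their poses are not given: they have to be found in the camera images.
- pump: the metering pump, a white box with grey bezel, fixed to the worktop: 112 mm (its x) by 160 mm (its y, from -62 to +98), with a blue front panel and a short outlet stub on its -x face, bezel top 75 mm above the worktop. Origin on the worktop under the centre of the cover opening. In the bezel is a recess 84 (x) by 100 (y) mm, 8 mm deep, in which the cover lies loosely on a ledge; below it an open well 72 (x) by 86 (y) mm holds the plunger. The swing tab is on the +y side
- tab_pivot (a point): pivot of the swing tab, on top of the bezel, 76 mm along +y from the pump's origin, 75 mm above the worktop
- tab (a joint): angle of the red swing tab about the vertical (rad, counter-clockwise from above positive). 0: it points from the pivot along the pump's -y, over the cover's edge, and holds the cover in. It swings either way to a stop at 1.6 or -1.6; beyond about 1.15 either way it is clear of the cover. It starts within 0.4 of 0, moves stiffly (under 1 N at the nub) and stays where left
- tab_nub (a point): middle of the upright red nub on the tab, 33 mm from the pivot, by which the tab is pushed round: 10 mm diameter, 20 mm tall, from 80 to 100 mm above the worktop. The tab itself is 14 mm wide, 5 mm thick (75 to 80 mm above the worktop) and reaches 44 mm from the pivot
- cover_grip (a point): centre of the black grip rib on the cover plate. Rib: 12 mm thick along the cover's x, 40 mm long along its y, 24 mm tall, so it spans 12 mm below to 12 mm above this point; it stands in the middle of the plate. The aluminium plate is 80 (x) by 96 (y) by 6 mm, its underside 18 mm below this point; 0.12 kg in all. In the pump this point is 85 mm above the worktop, the axes parallel to the pump's
- cover: the same cover plate with rib; origin at the centre of the plate's underside
- plunger (a joint): how far the orange plunger is pressed down (m): 0 up, 0.018 against its stop. Sprung: it takes 3.5 N to start, 9.5 N at the stop, and rises by itself when let go
- plunger_top (a point): centre of the plunger's flat round top, 44 mm diameter; 63 mm above the worktop when up (12 mm below the bezel's top, under the cover, at the pump's origin in plan), 45 mm when at the stop
- tray: shallow open green plastic tray fixed to the worktop, 124 mm (its x) by 170 mm (its y), walls 4 mm thick and 14 mm high, floor 4 mm thick; origin on the worktop under its centre. An analyser 240 mm tall stands 75 mm beyond the tray's centre: its front is at x = 0.545 for y from -0.30 to 0.13; keep the gripper from swinging out into it
- stain_pink: bystander, loose: white dropper bottle with pink label and red cap, 36 dia x 97 mm; origin at the centre of its underside
- specimen_cup_red: bystander, loose: specimen cup with red lid, 65 dia x 66 mm; origin at the centre of its underside
- lens_cleaner: bystander, loose: blue bottle, 44 dia x 138 mm; origin at the centre of its underside
- stain_blue: bystander, loose: white dropper bottle with blue label and blue cap, 36 dia x 97 mm; origin at the centre of its underside
- cotton_jar: bystander, loose: glass jar of cotton with steel lid, 64 dia x 99 mm; origin at the centre of its underside
- timer: bystander, loose: round grey-white lab timer, 64 dia x 42 mm; origin at the centre of its underside
- notepad: bystander, loose: yellow notepad, 76 x 76 x 18 mm; origin at the centre of its underside

How it is judged:
On the way, in this order (a step that is already met when the one before it is completed fails the run):
1. the tab is swung clear of the cover ((value of joint tab above 1.1 rad or value of joint tab below -1.1 rad)), for 0.1 s.
2. the cover lies flat in the tray, let go (x of cover_grip in the frame of tray between -0.04 and 0.04 m and y of cover_grip in the frame of tray between -0.055 and 0.055 m and z of cover_grip in the frame of tray below 0.027 m and angle between cover_grip's own z axis and vertical below 0.08 rad and linear speed of cover below 0.02 m/s and contact force between the fingers and cover below 0.2 N), for 0.2 s.
3. the plunger is held against its stop for half a second (value of joint plunger above 0.0165 m), for 0.5 s.
At the end, for the whole second after the job is handed in: The cover lies flat (within 0.08 rad) on the floor of the tray, wholly inside its walls, released and at rest; the plunger is back up (within 2 mm); the tab is still aside (more than 1.0 rad either way) (all of step 2 and (value of joint tab above 1 rad or value of joint tab below -1 rad) and value of joint plunger below 0.002 m); the robot touches nothing.
It fails at once if the cover is dropped (falls unheld faster than 0.7 m/s) (linear speed of cover above 0.7 m/s and contact force between the fingers and cover below 0.1 N).
It fails at once if a bystander is moved by more than 30 mm (distance of any of stain_pink, specimen_cup_red, lens_cleaner, stain_blue, cotton_jar, timer, notepad from where it was at the start of the episode above 0.03 m).
It also fails if it takes over 72 s, if anything falls off the work surface, if the arm or the gripper's body presses on something with over 40 N, if the wrist force passes 120 N, or if a joint passes its speed limit or range.

## Working session

There is one attempt and no reset: what is moved stays moved. The work goes in short steps, each a Python script; the robot and the scene stay as the last script left them, time stands still between calls to the robot, and variables do not carry over. Pictures are saved under pics/ and viewed, and the job is handed in when it is done.

```bash
ls; mkdir -p pics
python3 - <<'E'
from workcell import *
import cv2
for n in ("scene","top","wrist"):
    im=read_camera(n); cv2.imwrite(f"pics/{n}0.png",im[:,:,::-1])
    p=camera_params(n); print(n,p)
    for l in ("tab_pivot","tab_nub","cover_grip","pump","tray"):
        r=spot_point(n,l); print(l,[(x["location"],round(x["confidence"],2)) for x in r[:2]])
print(read_t(),read_eef_pos(),read_eef_rot())
E
```

```text
pics
scene {'vertical_fov': 43.75792463896226, 'cx': 250.98823062092214, 'cy': 191.8795496118911, 'T': array([[ 0.70712761,  0.30382204, -0.6384847 , -0.5357222 ],
       [-0.70703519,  0.29299859, -0.64362494, -1.08248642],
       [-0.00847233,  0.90655612,  0.42200027,  0.84545846],
       [ 0.        ,  0.        ,  0.        ,  1.        ]])}
tab_pivot [([182.6, 174.7], 0.55)]
tab_nub []
cover_grip [([185.1, 190.7], 0.35)]
pump [([205.9, 188.1], 0.86)]
tray [([243.3, 259.6], 0.89)]
top {'vertical_fov': 57.06372304663194, 'cx': 256.53824632325365, 'cy': 190.9830926256008, 'T': array([[ 0.01506291,  0.9885986 , -0.14981962,  0.36477938],
       [-0.9998767 ,  0.01422776, -0.00664469,  0.04254036],
       [-0.00443733,  0.14990124,  0.98869102,  1.53700442],
       [ 0.        ,  0.        ,  0.        ,  1.        ]])}
tab_pivot [([216.3, 177.5], 0.68)]
tab_nub [([217.1, 185.9], 0.41), ([167.6, 203.1], 0.15)]
cover_grip [([209.2, 195.1], 0.58), ([212.0, 192.3], 0.5)]
pump [([212.0, 200.3], 0.61)]
tray [([218.8, 294.0], 0.87), ([166.8, 201.9], 0.38)]
wrist {'vertical_fov': 65.4676482595864, 'cx': 251.89333561178296, 'cy': 194.73721559215375, 'T': array([[ 4.30941542e-01,  8.63330319e-01,  2.62583600e-01,
         3.03937626e-01],
       [-9.02379772e-01,  4.12174286e-01,  1.25789926e-01,
        -4.62741278e-01],
       [ 3.68049339e-04, -2.91158234e-01,  9.56674839e-01,
         3.73350218e-01],
       [ 0.00000000e+00,  0.00000000e+00,  0.00000000e+00,
         1.00000000e+00]])}
tab_pivot []
tab_nub []
cover_grip []
pump []
tray []
0.9 [ 0.236639   -0.49646291  0.23133628] [ 0.59796575  0.37741185  0.59796246 -0.3774098 ]
```

Run:
```python
import cv2
for n in ("scene","top"):
    im=cv2.imread(f"pics/{n}0.png"); 
    cv2.imwrite(f"pics/{n}0c.png",cv2.resize(im[120:310,130:400] if n=="scene" else im[110:310,100:360],None,fx=2.9,fy=2.9,interpolation=cv2.INTER_CUBIC))
```

```text
(no output)
```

View pics/scene0.png

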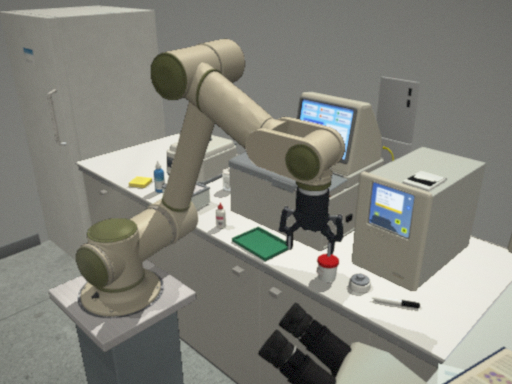

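View pics/top0.png

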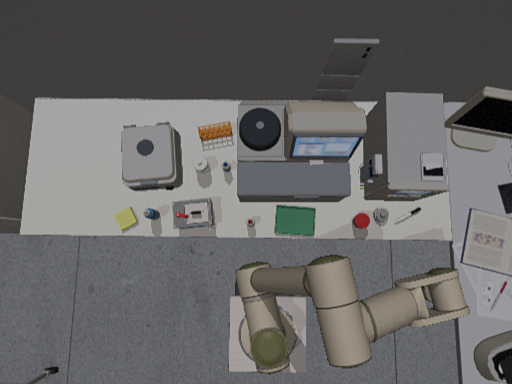

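```bash
sleep 0
```

```text
(no output)
```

View pics/top0c.png

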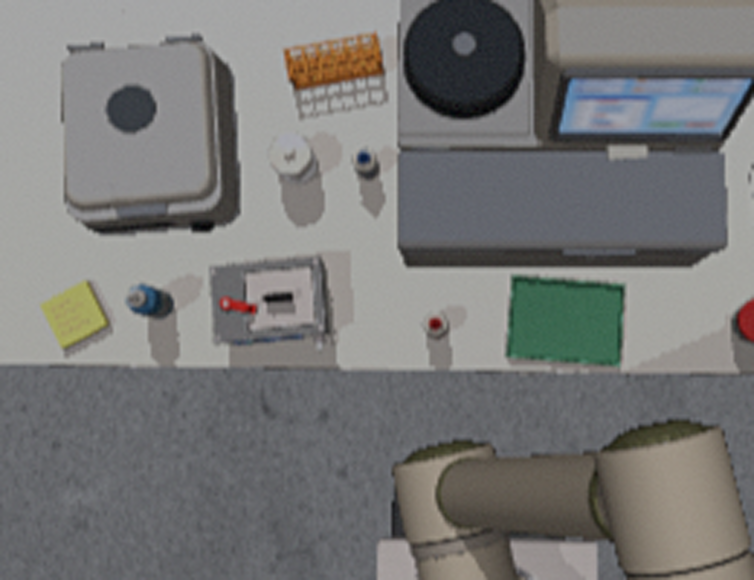

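View pics/scene0c.png

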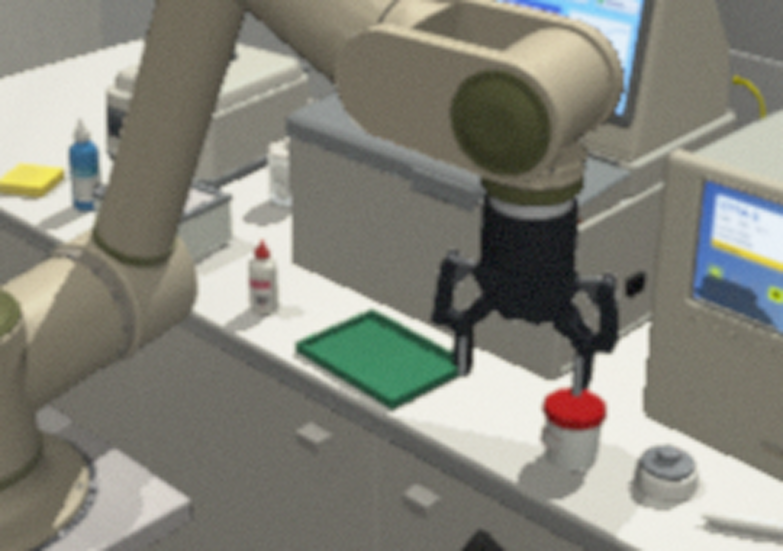

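```bash
cat > h.py <<'E'
from workcell import *
import numpy as np, cv2
from scipy.spatial.transform import Rotation as R
def ray(p,rc):
    f=192/np.tan(np.radians(p["vertical_fov"])/2)
    d=np.array([(rc[1]-p["cx"])/f,-(rc[0]-p["cy"])/f,-1.0]); T=p["T"]
    d=T[:3,:3]@d; return T[:3,3],d/np.linalg.norm(d)
def onz(p,rc,z):
    o,d=ray(p,rc); return o+d*(z-o[2])/d[2]
def proj(p,X):
    f=192/np.tan(np.radians(p["vertical_fov"])/2); T=p["T"]
    c=T[:3,:3].T@(np.asarray(X)-T[:3,3]); return np.array([p["cy"]-f*c[1]/-c[2], p["cx"]+f*c[0]/-c[2]])
def tri(obs):
    A=np.zeros((3,3));b=np.zeros(3)
    for p,rc in obs:
        o,d=ray(p,rc);M=np.eye(3)-np.outer(d,d);A+=M;b+=M@o
    X=np.linalg.solve(A,b); return X,[np.round(proj(p,X)-rc,1) for p,rc in obs]
def quat(ang):
    """tool down; jaw (tool z) horizontal along world direction angle ang"""
    z=np.array([np.cos(ang),np.sin(ang),0]);x=np.array([0,0,-1.]);y=np.cross(z,x)
    q=R.from_matrix(np.stack([x,y,z],1)).as_quat(); return np.array([q[3],q[0],q[1],q[2]])
def snap(n,name):
    p=camera_params(n); im=read_camera(n); cv2.imwrite(f"pics/{name}.png",im[:,:,::-1]); return p,im
E
python3 - <<'E'
from h import *
p=camera_params("top")
for n,rc,z in [("rib",(212.7,195.9),.097),("pivot",(214.1,177.6),.08),("nub",(216.5,187),.09),("tray",(220,295),.01),("spink",(221.5,250),.097),("lens",(213,149.5),.138)]: print(n,onz(p,rc,z).round(3))
for a in (np.pi/2,0,-np.pi/2): 
    for P in ([.4,.25,.3],[.42,.2,.3]):print(a,P,inverse_kinematics(P,quat(a)))
r=read_eef_rot(); print(R.from_quat([r[1],r[2],r[3],r[0]]).as_matrix().round(3))
p=camera_params("wrist"); print(proj(p,read_eef_pos()))
E
```

```text
rib [0.49  0.299 0.097]
pivot [0.484 0.377 0.08 ]
nub [0.474 0.336 0.09 ]
tray [ 0.472 -0.115  0.01 ]
spink [0.457 0.077 0.097]
lens [0.482 0.476 0.138]
1.5707963267948966 [0.4, 0.25, 0.3] [ 3.06848979e-01  1.96716876e-01  1.36366545e+00 -4.44089210e-16
  1.58121033e+00 -1.26394735e+00]
1.5707963267948966 [0.42, 0.2, 0.3] [ 1.89067243e-01  1.84626235e-01  1.37925559e+00 -4.44089210e-16
  1.57771083e+00 -1.38172908e+00]
0 [0.4, 0.25, 0.3] [ 3.06848979e-01  1.96716876e-01  1.36366545e+00 -4.44089210e-16
  1.58121033e+00  3.06848979e-01]
0 [0.42, 0.2, 0.3] [ 1.89067243e-01  1.84626235e-01  1.37925559e+00 -4.44089210e-16
  1.57771083e+00  1.89067243e-01]
-1.5707963267948966 [0.4, 0.25, 0.3] [ 3.06848979e-01  1.96716876e-01  1.36366545e+00 -4.44089210e-16
  1.58121033e+00  1.87764531e+00]
-1.5707963267948966 [0.42, 0.2, 0.3] [ 1.89067243e-01  1.84626235e-01  1.37925559e+00 -4.44089210e-16
  1.57771083e+00  1.75986357e+00]
[[ 0.     0.903  0.43 ]
 [-0.     0.43  -0.903]
 [-1.     0.     0.   ]]
[252.75918298 254.48893566]
```

Run:
```python
from h import *
goto([0.30,-0.33,0.38],quat(-0.8))
goto([0.40,0.05,0.38],quat(0))
goto([0.47,0.235,0.28],quat(0))
for k,P in enumerate([[.47,.235,.28],[.50,.31,.28]]):
    if k: line_to(P)
    p,im=snap("wrist",f"w{k}")
    for l in ("tab_pivot","tab_nub","cover_grip","pump"):
        r=spot_point("wrist",l); print(k,l,[(x["location"],round(x["confidence"],2)) for x in r[:2]])
print(read_t())
```

```text
0 tab_pivot [([33.3, 264.2], 0.97)]
0 tab_nub [([68.0, 260.5], 0.81)]
0 cover_grip [([105.5, 272.5], 0.85)]
0 pump []
1 tab_pivot [([112.9, 238.1], 0.97)]
1 tab_nub [([142.8, 233.6], 0.92)]
1 cover_grip [([175.2, 245.6], 0.61)]
1 pump []
5.3667
```

View pics/w0.png

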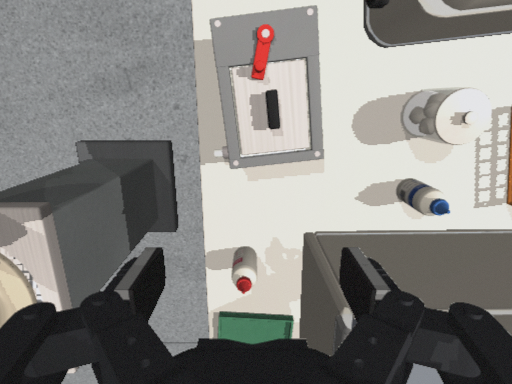

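View pics/w1.png

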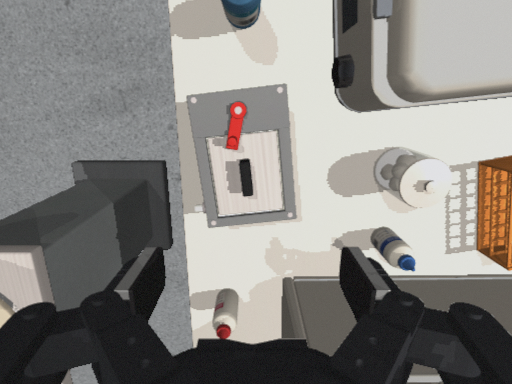

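```bash
cat >> h.py <<'E'
def twoviews(poses,labels,tag,z={}):
    obs={l:[] for l in labels}
    for k,P in enumerate(poses):
        if P is not None: line_to(P)
        p,im=snap("wrist",f"{tag}{k}")
        for l in labels:
            r=[x for x in spot_point("wrist",l) if x["confidence"]>.4]
            if r: obs[l].append((p,r[0]["location"]))
    out={}
    for l in labels:
        if len(obs[l])>1:
            out[l]=tri(obs[l]); print(l,out[l][0].round(4),out[l][1])
        for p,rc in obs[l]:
            if l in z: print("   at z",onz(p,rc,z[l]).round(4))
    return out
E
python3 - <<'E'
from h import *
Z=dict(tab_pivot=.075,tab_nub=.09,cover_grip=.085)
twoviews([[.48,.36,.28],[.48,.25,.22],[.46,.30,.22],[.5,.30,.22]],list(Z),"v",Z)
print(read_t())
E
```

```text
tab_pivot [0.4846 0.3779 0.0709] [array([ 0.5, -2.7]), array([1.1, 0.2]), array([0.7, 2.3]), array([-2.3,  0.9])]
   at z [0.4877 0.3792 0.075 ]
   at z [0.4844 0.378  0.075 ]
   at z [0.4821 0.3785 0.075 ]
   at z [0.4839 0.3758 0.075 ]
tab_nub [0.4787 0.3462 0.0973] [array([ 0.1, -1.7]), array([-1. , -0.3]), array([0.5, 0.2]), array([0.3, 2.3])]
   at z [0.4807 0.3444 0.09  ]
   at z [0.4789 0.346  0.09  ]
   at z [0.4791 0.3458 0.09  ]
   at z [0.4761 0.3457 0.09  ]
cover_grip [0.4922 0.3051 0.0748] [array([0.7, 0.3]), array([0.4, 0.6]), array([ 0.1, -0.8]), array([-1.3, -0.3])]
   at z [0.4914 0.3098 0.085 ]
   at z [0.4911 0.3062 0.085 ]
   at z [0.4917 0.3077 0.085 ]
   at z [0.4927 0.3063 0.085 ]
8.5833
```

View pics/v3.png

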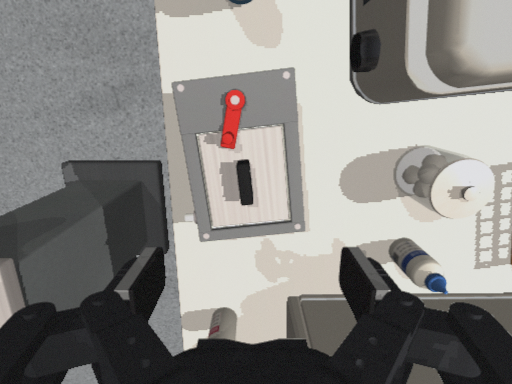

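Run:
```python
from h import *
p=camera_params("wrist"); 
S=[onz(p,rc,.076) for rc in [(88,181),(75,286),(236,206),(227,297)]]
for s in S: print(s.round(4))
S=np.array(S)
for a,b in((2,0),(3,1)): d=S[a]-S[b]; print("yaw y",np.arctan2(d[0],-d[1]), np.linalg.norm(d))   # along +y: (-sin,cos)
for a,b in((0,1),(2,3)): d=S[b]-S[a]; print("yaw x",np.arctan2(d[1],d[0]), np.linalg.norm(d))
im=cv2.imread("pics/v3.png"); g=im.max(2)
m=np.zeros_like(g); m[155:212,230:262]=(g[155:212,230:262]<60); 
n,lab,st,c=cv2.connectedComponentsWithStats(m); i=1+st[1:,4].argmax()
ys,xs=np.where(lab==i)
r=cv2.minAreaRect(np.stack([xs,ys],1).astype(np.float32)); print(r)
B=[onz(p,(y,x),.095) for x,y in cv2.boxPoints(r)]; print(np.array(B).round(4)); print(np.mean(B,0))
# red nub, white pivot
print(onz(p,(99.5,235),.08),onz(p,(140,228),.1))
```

```text
[0.4355 0.3896 0.076 ]
[0.53   0.4006 0.076 ]
[0.4517 0.2437 0.076 ]
[0.5465 0.2539 0.076 ]
yaw y 0.1106018062137116 0.14681294207812715
yaw y 0.11169618206340749 0.14763012186035532
yaw x 0.11645133629568814 0.0951254807660291
yaw x 0.10786629274887524 0.09528577263719226
((244.46278381347656, 182.1773681640625), (44.168495178222656, 12.72327709197998), 83.41805267333984)
[[0.4849 0.3266 0.095 ]
 [0.4963 0.3279 0.095 ]
 [0.501  0.2861 0.095 ]
 [0.4891 0.2846 0.095 ]]
[0.4928212  0.30629845 0.095     ]
[0.4843564  0.37969929 0.08      ] [0.47882071 0.34589555 0.1       ]
```

Run:
```python
from h import *
yaw=.112; piv=np.array([.4845,.3795])
def pose(tab,z):
    a=yaw-np.pi/2+tab; return np.r_[piv+.033*np.array([np.cos(a),np.sin(a)]),z],quat(a+np.pi/2)
move_gripper(.35,20)
P,q=pose(-.27,.15); goto(P,q); print(P)
print(line_to(pose(-.27,.086)[0],stop_force=6,velocity=.08), read_eef_pos().round(4))
move_gripper(.22); print(read_gripper_width(),read_wrist_force().round(2))
for t in np.arange(-.4,-1.56,-.13):
    s=line_to(*pose(t,.086),velocity=.06,stop_force=15)
    if s: print("stop",t);break
print(t,read_wrist_force().round(2),read_eef_pos().round(4))
move_gripper(.4)
P=read_eef_pos(); line_to([P[0],P[1],.2])
goto([.48,.27,.25],quat(yaw))
snap("wrist","x0"); print(read_t())
```

```text
[0.47930767 0.34691105 0.15      ]
False [0.4796 0.347  0.0866]
0.21649813084409283 [-0.05 -0.8   0.14]
-1.44 [ 0.45 -0.16 -0.15] [0.4525 0.3714 0.086 ]
16.0667
```

View pics/x0.png

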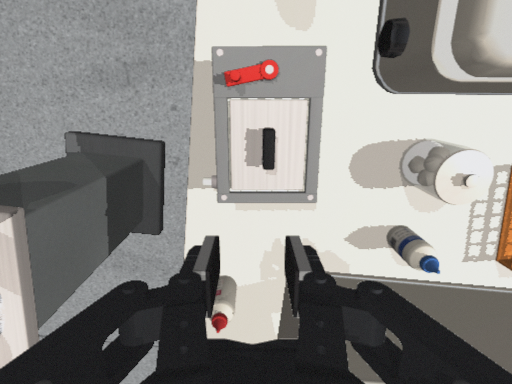

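Run:
```python
from h import *
im=cv2.imread("pics/x0.png"); p=camera_params("wrist")
g=im.max(2); m=np.zeros_like(g); m[115:180,255:285]=g[115:180,255:285]<60
n,lab,st,c=cv2.connectedComponentsWithStats(m); i=1+st[1:,4].argmax()
ys,xs=np.where(lab==i); r=cv2.minAreaRect(np.stack([xs,ys],1).astype(np.float32))
B=np.array([onz(p,(y,x),.095) for x,y in cv2.boxPoints(r)]); print(B.round(4),B.mean(0).round(4))
goto([.42,.05,.36],quat(0))
for k,P in enumerate([[.43,-.10,.34],[.43,-.18,.34]]):
    line_to(P,velocity=.2); p,im=snap("wrist",f"t{k}")
    for x in spot_point("wrist","tray")[:1]: print("spot",x,onz(p,x["location"],0).round(4))
    c=cut_out("wrist","tray")[0]; reg=c["region"].astype(np.uint8)
    ys,xs=np.where(reg); r=cv2.minAreaRect(np.stack([xs,ys],1).astype(np.float32))
    B=np.array([onz(p,(y,x),.014) for x,y in cv2.boxPoints(r)]); print(B.round(4),B.mean(0).round(4))
    np.save(f"pics/t{k}.npy",np.array(cv2.boxPoints(r)));np.save(f"pics/T{k}.npy",p["T"])
print(read_t())
```

```text
[[0.4852 0.3235 0.095 ]
 [0.4959 0.3247 0.095 ]
 [0.501  0.2864 0.095 ]
 [0.49   0.2852 0.095 ]] [0.493 0.305 0.095]
spot {'location': [160.6, 277.7], 'confidence': 0.69} [ 0.4727 -0.1117  0.    ]
[[ 0.4016 -0.1911  0.014 ]
 [ 0.4153 -0.0228  0.014 ]
 [ 0.5372 -0.0307  0.014 ]
 [ 0.5369 -0.2009  0.014 ]] [ 0.4727 -0.1114  0.014 ]
spot {'location': [112.1, 277.4], 'confidence': 0.81} [ 0.4701 -0.1156  0.    ]
[[ 0.4012 -0.1917  0.014 ]
 [ 0.4153 -0.0219  0.014 ]
 [ 0.5373 -0.0292  0.014 ]
 [ 0.5374 -0.2009  0.014 ]] [ 0.4728 -0.1109  0.014 ]
18.8167
```

View pics/t0.png

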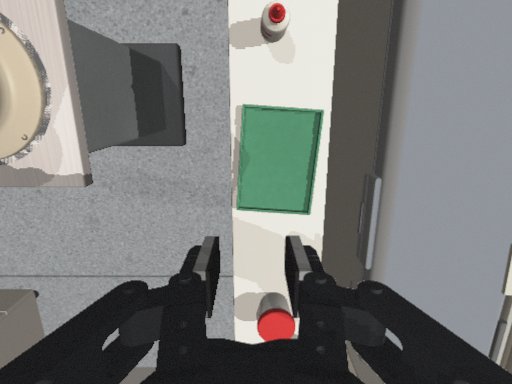

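View pics/t1.png

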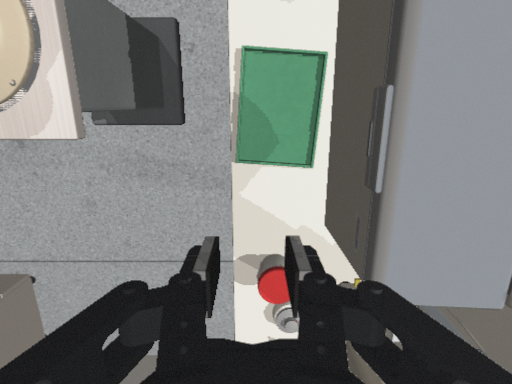

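Run:
```python
from h import *
p=camera_params("wrist"); ps=[dict(p,T=np.load(f"pics/T{k}.npy")) for k in(0,1)]
cs=[[(104.5,243),(109,323),(214,309.5),(210,236.5)],[(46.5,242),(51,327),(167,313.5),(162.5,235.5)]]
X=[]
for i in range(4):
    a=[onz(ps[k],cs[k][i],.014).round(4) for k in(0,1)]; t=tri([(ps[k],cs[k][i]) for k in(0,1)]); print(a,t[0].round(4)); X.append(np.mean(a,0))
X=np.array(X); print(X.mean(0))
for a,b in((0,1),(3,2)): d=X[b]-X[a]; print(np.arctan2(d[1],d[0]),np.hypot(*d[:2]))
for a,b in((3,0),(2,1)): d=X[b]-X[a]; print(np.arctan2(-d[0],d[1]),np.hypot(*d[:2]))
```

```text
[array([ 0.4171, -0.0242,  0.014 ]), array([ 0.4163, -0.0253,  0.014 ])] [ 0.4165 -0.0242  0.0076]
[array([ 0.5376, -0.0305,  0.014 ]), array([ 0.5377, -0.031 ,  0.014 ])] [ 0.5384 -0.0305  0.0107]
[array([ 0.5271, -0.1992,  0.014 ]), array([ 0.5287, -0.1996,  0.014 ])] [ 0.5282 -0.1998  0.0126]
[array([ 0.4052, -0.1923,  0.014 ]), array([ 0.4045, -0.1924,  0.014 ])] [ 0.4048 -0.1924  0.0136]
[ 0.471775  -0.1118125  0.014    ]
-0.04956664316466395 0.12109873038145358
-0.05723121576893557 0.123251795118773
-0.07058659138105954 0.16801839929007775
-0.05774775854105607 0.1689315985835687
```

```bash
python3 - <<'E'
from h import *
yaw=.112; g=np.array([.493,.305])
goto([.44,.1,.33],quat(.05)); goto([*g,.2],quat(yaw)); 
line_to([*g,.115],velocity=.12)
print(line_to([*g,.078],velocity=.05,stop_force=6),read_eef_pos().round(4))
move_gripper(0,60); print(read_gripper_width(),read_wrist_force().round(2))
print(line_to([*g,.12],velocity=.05,stop_force=15),read_wrist_force().round(2))
line_to([*g,.22],velocity=.15); print(read_gripper_width(),read_wrist_force().round(2),read_eef_pos().round(4),read_t())
snap("wrist","g0");snap("scene","g1")
E
python3 -c "
import cv2,numpy as np
a=cv2.imread('pics/g0.png');b=cv2.imread('pics/g1.png')[100:250,130:330]
cv2.imwrite('pics/g2.png',cv2.resize(b,None,fx=3.8,fy=3.8))"
```

```text
False [0.4932 0.3051 0.0782]
0.12543728990153635 [-0.75 -0.21  4.24]
False [-0.42  1.11 -0.32]
0.12308033920919836 [-0.75  0.43 -1.1 ] [0.4926 0.3048 0.2189] 24.7583
```

View pics/g0.png

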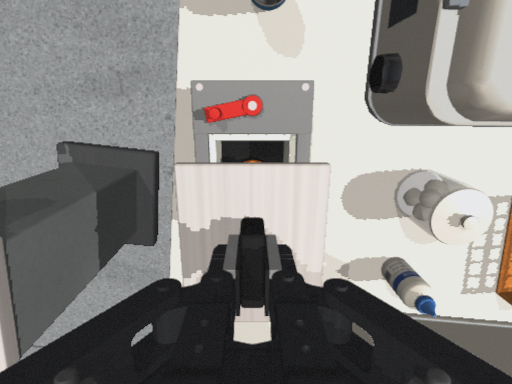

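View pics/g2.png

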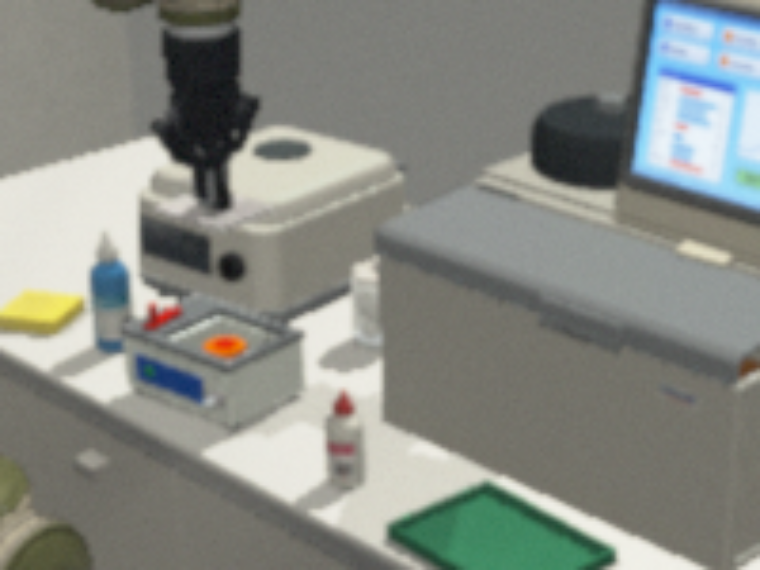

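Run:
```python
from h import *
t=[.4715,-.112]; q=quat(-.06)
line_to([.485,.25,.27],velocity=.15)
line_to([.465,.0,.27],quat(0),velocity=.2)
line_to([*t,.24],q,velocity=.15)
print(read_gripper_width())
line_to([*t,.05],velocity=.12)
s=line_to([*t,.011],velocity=.03,stop_force=4); print(s,read_eef_pos().round(4),read_wrist_force().round(2),read_gripper_width(),read_t())
snap("wrist","p0")
```

```text
0.1278023223818772
True [ 0.4714 -0.112   0.0155] [-0.72  1.11  6.45] 0.1247801284989784 30.6167
```

View pics/p0.png

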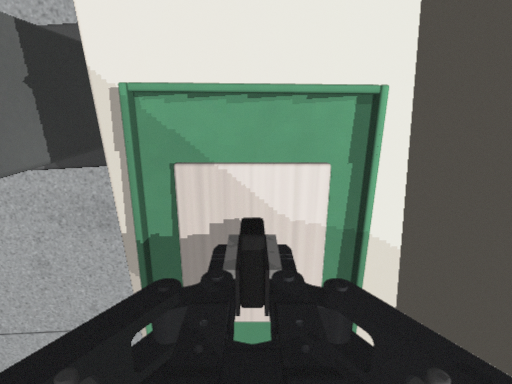

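Run:
```python
from h import *
t=[.4715,-.112]
move_gripper(.35); sleep(.3)
line_to([*t,.10],velocity=.06); line_to([*t,.27],velocity=.2)
move_gripper(0,40)
line_to([.45,.02,.30],quat(0),velocity=.2)
p,_=snap("wrist","q0")
for x in spot_point("wrist","cover_grip")[:1]: print(x["confidence"],onz(p,x["location"],.022))
goto([.493,.3045,.16],quat(.112)); snap("wrist","q1"); print(read_t(),read_wrist_force().round(2),read_gripper_width())
```

```text
0.63 [ 0.47138996 -0.11050405  0.022     ]
36.45 [ 0.05  0.28 -0.44] -0.0022761571143550927
```

View pics/q0.png

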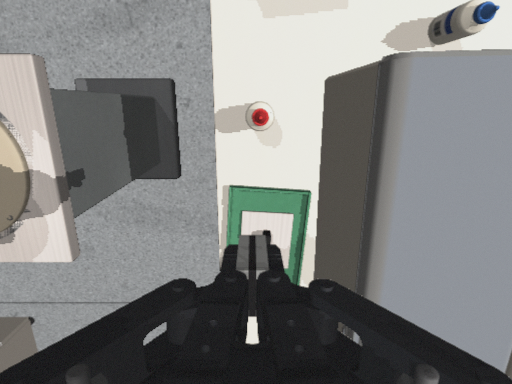

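View pics/q1.png

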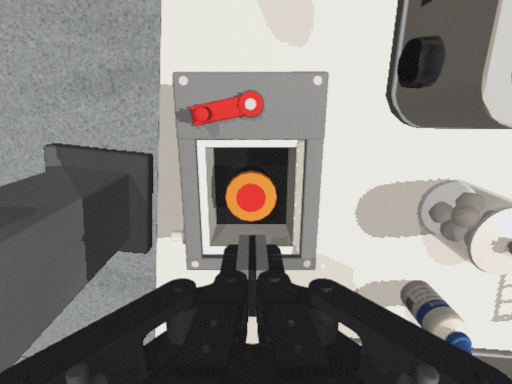

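Run:
```python
from h import *
p=camera_params("wrist"); c=onz(p,(196.5,251),.063); print(c)
if np.hypot(c[0]-.493,c[1]-.3045)<.008:
    line_to([.493,.3045,.07],velocity=.12)
    s=line_to([.493,.3045,.040],velocity=.025,stop_force=22)
    for i in range(4):
        print(s,read_t(),read_eef_pos().round(4),read_wrist_force().round(2)); 
        sleep(.4)
    snap("scene","s0");snap("wrist","s1")
```

```text
[0.49354321 0.30473037 0.063     ]
True 38.35 [0.4932 0.3046 0.0442] [-1.82 -0.8   8.63]
True 38.75 [0.4932 0.3046 0.0443] [-2.55 -0.94  9.03]
True 39.15 [0.4932 0.3046 0.0443] [-2.54 -2.23  9.57]
True 39.55 [0.4932 0.3046 0.0443] [-1.55 -1.02  9.55]
```

View pics/s1.png

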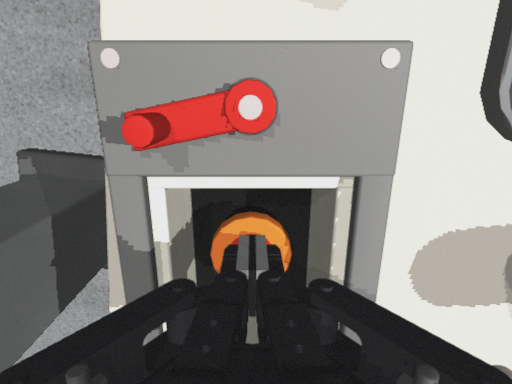

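Run:
```python
from h import *
s=line_to([.493,.3045,.0405],velocity=.01,stop_force=12)
for i in range(3):
    print(s,read_t(),read_eef_pos().round(4),read_wrist_force().round(2)); sleep(.4)
line_to([.493,.3045,.10],velocity=.05); line_to([.493,.3045,.2],velocity=.15)
print(read_wrist_force().round(2))
snap("wrist","e0")
line_to([.47,.2,.28],quat(0),velocity=.2); line_to([.45,-.0,.34],quat(0),velocity=.2); 
p,_=snap("wrist","e1");snap("top","e2");snap("scene","e3"); print(read_t())
```

```text
True 40.2833 [0.4932 0.3046 0.0443] [-2.59 -1.25  9.41]
True 40.6833 [0.4932 0.3046 0.0444] [-2.18 -1.01  8.  ]
True 41.0833 [0.4932 0.3046 0.0444] [-2.38 -1.23  8.9 ]
[0.37 0.   0.34]
45.7917
```

View pics/e0.png

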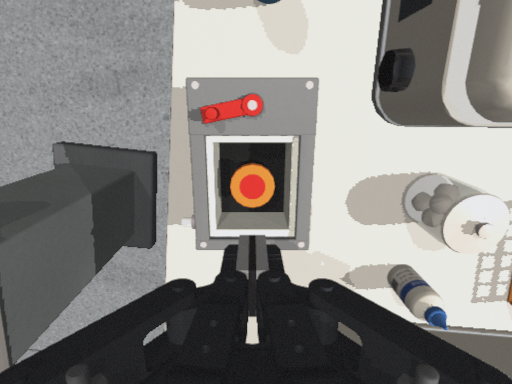

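View pics/e1.png

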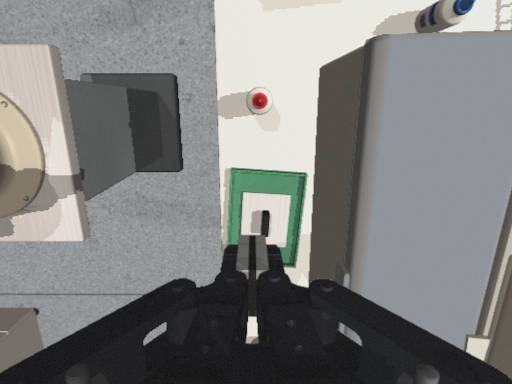

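View pics/e3.png

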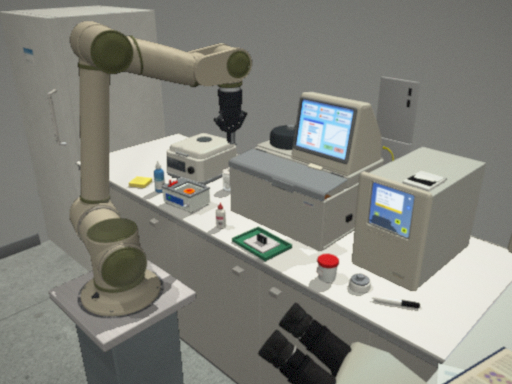

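Run:
```python
from h import *
p=camera_params("wrist"); r=read_eef_rot(); E=np.eye(4); E[:3,:3]=R.from_quat([*r[1:],r[0]]).as_matrix(); E[:3,3]=read_eef_pos()
O=np.linalg.inv(E)@p["T"]; q=quat(.112); E2=np.eye(4); E2[:3,:3]=R.from_quat([*q[1:],q[0]]).as_matrix()
for f,z in(("q1",.16),("e0",.2)):
    E2[:3,3]=[.493,.3045,z]; pp=dict(p,T=E2@O)
    im=cv2.cvtColor(cv2.imread(f"pics/{f}.png"),cv2.COLOR_BGR2HSV); m=((im[...,0]<22)&(im[...,1]>170)&(im[...,2]>90)).astype(np.uint8); m[:140]=0;m[:,:200]=0;m[240:]=0;m[:,300:]=0
    ys,xs=np.where(m); (x,y,w,h)=cv2.boundingRect(m)
    for zz in(.063,.045): print(f,zz,onz(pp,(y+h/2-.5,x+w/2-.5),zz).round(4), "width",np.linalg.norm(onz(pp,(y+h/2,x),zz)-onz(pp,(y+h/2,x+w),zz)).round(4))
```

```text
q1 0.063 [0.492  0.3065 0.063 ] width 0.0436
q1 0.045 [0.4925 0.3009 0.045 ] width 0.0469
e0 0.063 [0.4934 0.3054 0.063 ] width 0.0435
e0 0.045 [0.494  0.3006 0.045 ] width 0.0463
```

Plunger is back at 63 mm (its 44 mm width fits), the cover is in the tray, the tab is aside and the arm is clear.

Run:
```python
from workcell import *
hand_in(); print(read_t())
```

```text
the job is handed in; nothing more can be done
the job is handed in; nothing more can be done
```

The pump is primed and the job is handed in; the clock last read 45.8 s of the 72 s allowed, and hand-in gave no verdict.

- **Tab:** I swung it clockwise by its nub. It reads about -1.36 rad in the wrist picture taken after the plunger press, and needs to be past ±1.1.
- **Cover:** I gripped it by the rib and laid it in the tray. It touched down with the TCP at 15.5 mm, against 15 mm expected from the tray's floor. After letting go, the rib centre was about 1 mm from the tray centre I measured.
- **Plunger:** I pressed it to a hard stop, about 18.7 mm by TCP height, and held it there for roughly 2.5 s in all. A second push of 12 N did not move it any further. After release its top again fits 63 mm above the worktop, by apparent width (43.5 mm against 44 mm given) and by position.
- **Bystanders:** In the last scene picture they look to be where they started. I judged this by eye and did not measure it.

Two checks disagreed slightly:
- The first two-view heights for the pump points were up to 10 mm off the text. I settled the grasp point on the bezel screws and the rib outline instead, which agreed to about 2 mm.
- The force while holding the plunger read 8 to 9.6 N, around the 9.5 N given for the stop. That is why I did the second push.

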